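# Turn the bar round for its second brushing pass and hold the sprung guard half open

### The arm

A 6-joint arm with a two-finger parallel gripper is mounted at the origin on the work surface. World frame = base frame: x ahead of the robot, y to its left, z up, the work surface at z = 0. Lengths are in m, angles in rad, forces in N, time in s.
With the tool pointing down it reaches from about 0.3 to 0.95 m from the base axis. Payload 3.1 kg.
Tool frame: the origin (TCP) lies between the finger pads; the fingertips stand 25 mm ahead of it and the grasp point (between the pads) lies 6 mm ahead of it; x points along the fingers, y is the direction in which the jaws open and shut, and the axes are right-handed (so a half turn about x gives the same grasp; the last joint's range is limited). The gripper opens to 85 mm and grips with 20 to 120 N. Pads are 22 mm wide; open, the fingers measure 114 mm over their backs; the gripper's body (76 mm by 85 mm) begins 54 mm behind the grasp point. The pads swing forward as they close: fully open they stand 13 mm farther back than shut.
Start: joints at [1.156, 0.308, 1.634, -0, 1.2, -0.07], TCP at [0.211, 0.588, 0.256] pointing down, gripper open.
Joint ranges: [-3.06, 3.06], [-0.79, 1.96], [0.05, 2.63], [-1.19, 4.34], [0.05, 2.64], [-2.94, 2.94]. Speed limits (rad/s): [2.79, 2.79, 3.14, 3.14, 3.14, 3.14].

### API

Orientations are given as a unit quaternion [x, y, z, w].
In Python, from station import state, grab_frame, job_done gives the robot as it stands.
- The arm moves only by the tool drive_tool, never from a script. Its argument "commands" is a list that holds one entry, the list of rows, each a list of 7 numbers: the turn, a rotation vector about the tool's x, y, z in degrees, then the shift along the tool's x, y, z in mm, then the finger opening in mm, from 0 to 85.4. A call has 1 to 20 rows; each row shifts and turns the commanded pose from where the row before left it, along the tool's axes as they then stand; what a row does not reach is not made up. A row lasts 1/10 s, in which the tool goes at most 50 mm and 8.59 degrees, less where a joint would pass 70% of its speed; a pose out of reach is approached as far as the arm can. A call is refused whole if a number of a shift passes 50 or a number of a turn 8.59, either way. A call with a gripper value outside its range is refused whole. The fingers move at their own pace and stop on an object; "grip_force" is the grip in N (left out, the last holds). Time passes only in rows, so rows that do not move let the fingers close. It gives the time, the measured TCP pose, the force and the opening at its end, in the units of the state.
- state(): the state, without advancing time (a new reading comes with each control period).
- grab_frame(name): name is "side" or "top"; returns a dict with "pixels" (480x640x3 uint8, red, green, blue), "mtx" (3x3 intrinsics, pixels), "k1" (the pictures are not rectified: a ray, as slopes to the right and down, at radius r is drawn at 1 + k1 r^2 times it, then the intrinsics apply), "R" (3x3) and "t" (3): a world point X has camera coordinates R X + t. Camera axes: x right, y down, z forward; pixel columns grow to the right and rows downward; lengths in m; the calibration is good to about 2 mm. A picture is of the moment at which its call begins. There is no depth.
- job_done(): hands the job in, once; it reports no verdict.
The state is a dict: "t": time; "qpos": joint angles; "qvel": joint speeds; "tau": joint torques, N m; "tool_pos": TCP position; "eef_rot": TCP orientation; "ft_force": force on the tool from outside, world axes, zero at the start; "moment": the same for the moment, N m; "opening": finger opening in m.
Only numpy, scipy, OpenCV 4.12 (cv2) and the standard library are available. Lean on these libraries where they do the work, as an engineer would, in place of code of your own. Each camera call takes 0.05 s, during which the arm holds its last target. There are 200 camera calls.

### The job

The brush machine is stopped and the bar lying on its outfeed table, left of the guard as the robot sees it, has had its plain end brushed: pick it up, turn it round for the second pass, and set it down gently on the infeed table, right of the guard, flat and with its long side right up against the fence, the end with the two tabs pointing at the brush and the tabs' tips within five centimetres of the guard but clear of it, and let go. Then slide the guard by its knob back from the fence, against its spring, to half of its travel, never opening it much wider than that, and finish while still holding it there so that the bar can be fed. Leave the tools, the bottle and the finished bars where they are.

Things in the scene. Friction and masses are not known exactly. Their poses are not given: they have to be found in the camera images.
- brusher: Bench brush-deburring machine, fixed, grey-green, motor behind. Origin on the bench under the middle of the brush slot; x points away from the robot (within 0.2 rad), y along the feed to the robot's left, z up. Tables' top at z 120 mm, x -70 to 160; infeed table y -250 to -20, outfeed table y 20 to 250; the brush slot between them (x -35 to 60) lies under the guard.
- fence (a point): Foot of the fence's face (the side towards the robot) halfway along the infeed table, on the table top: machine x 60, y -135, z 120 mm. The fence is a low straight dark strip along the machine's y, from y -240 to 30 (none on the outfeed table), 20 mm thick; it stands only 10 mm above the table, so lower than the 24 mm bar.
- guide_end (a point): Front end of the guard's guide at machine x -222, y 0, z 105 mm: two rods, end plate and a scale strip reaching from the tables towards the robot, machine y -33 to 55, none higher than z 124. The strip's three long marks are closed, half and full travel, read at the pointer on the guard's slide block.
- guard_slide (a joint): Opening of the sprung guard, m: 0 closed at the fence, half travel 0.045, fully open 0.090; growing values move it along the machine's -x, towards the robot. Spring: about 4.5 N closed, rising 1.5 N per 10 mm, 11 N at half; let go, it shuts. An aluminium plate 60 mm wide (machine y -30 to 30), 3 to 7 mm above the tables, closed from machine x 58 to -105.
- guard: The sprung guard itself (plate, slide block, knob); its origin coincides with the machine's when closed and moves with it.
- guard_knob (a point): Middle of the upright black knob on the guard by which it is slid: about 23 mm in diameter (26 at its foot), 40 mm tall. This point is on the knob's axis 20 mm above the guard's plate, at z = 147 mm; the knob's foot is at 127, its top at 167. With the guard closed it is at machine x = -55, y = 0.
- bar: The workpiece: a loose milled aluminium bar, 160 mm long, 36 mm wide, 24 mm tall, about 0.37 kg, the only one on the machine. Origin at the centre of its underside; x along its length towards the end with the tabs (next to which is the keyhole), y across its width, z up. It starts flat on the outfeed table, lying askew with its tabs somewhere towards the robot or the guard.
- bar_tabs (a point): Tip of the bar's two small tabs (each 8 mm long, 8 wide, 6 thick, at the upper edge of that end), midway between them, at underside height: 88 mm from the bar's origin along its x.
- bar_plain (a point): Middle of the lower edge of the bar's plain end, already brushed: 80 mm from the bar's origin along its -x.
- done_bar_a: Finished aluminium bar without tabs, 160 x 36 x 24 mm, on the bench to the right. Leave alone. Origin at the centre of its underside.
- done_bar_b: Second finished bar, beside the first, likewise. Leave alone.
- deburr_tool: Hand tool with a blue handle, 170 mm long, on the bench in front of the machine, right. Leave alone.
- file: Flat file with a wooden handle, 260 mm long, on the bench in front of the machine, left. Leave alone.
- caliper: Digital caliper, 215 mm long, flat on the bench to the left. Leave alone.
- hex_key: Small bent hex key, 100 x 20 x 6 mm, lying along the machine behind the fence on the infeed table, around machine x = 134 mm. Leave alone.
- oil_bottle: White plastic bottle, 56 mm in diameter, 150 mm tall, on the bench to the right of the machine. Leave alone.
There are look-alikes about, which are no part of the job. Leave any purple or yellow look-alike of the bar alone.

How it is judged:
On the way, in this order (a step that is already met when the one before it is completed fails the run):
1. the bar is turned, lies flat on the infeed table along the fence with its tabs towards the brush, and is let go (x of bar_tabs in the frame of brusher between 0.038 and 0.046 m and x of bar_plain in the frame of brusher between 0.038 and 0.046 m and y of bar_tabs in the frame of brusher between -0.085 and -0.031 m and y of bar_plain in the frame of brusher below -0.19 m and angle between bar's own z axis and vertical below 0.05 rad and height (world z) of bar between 0.116 and 0.124 m and linear speed of bar below 0.02 m/s and contact force between the fingers and bar below 0.2 N), for 0.2 s.
2. the guard is slid to half travel and held there (value of joint guard_slide between 0.038 and 0.052 m and contact force between the fingers and guard above 3 N), for 0.5 s.
At the end, for the whole second after the job is handed in: Fingers hold the guard (over 3 N), guard still at 38 to 52 mm of its 90 mm travel. Bar at rest and let go, flat on the infeed table, long side within 4 mm of the fence at both ends, tabs towards the brush, their tips 1 to 55 mm from the guard's side (all of step 1 and all of step 2 and velocity of joint guard_slide between -0.01 and 0.01 m/s); the arm keeps its last pose, push and grip.
It fails at once if the guard is opened much wider than half (more than 62 mm) (value of joint guard_slide above 0.062 m).
It fails at once if the bar is dropped or thrown down: faster than 0.5 m/s within 18 mm of the tables or below (linear speed of bar above 0.5 m/s and height (world z) of bar below 0.138 m).
It fails at once if a tool, the bottle or a finished bar is shifted by more than 25 mm (distance of any of done_bar_a, done_bar_b, deburr_tool, file, caliper, hex_key, oil_bottle from where it was at the start of the episode above 0.025 m).
It also fails if it takes over 54 s, if anything falls off the work surface, if the arm or the gripper's body presses on something with over 40 N, if the wrist force passes 120 N, or if a joint passes its speed limit or range.

## Working session

There is one attempt and no reset: what is moved stays moved. The work goes in short steps, Python scripts to look and compute and a tool call to move; the robot and the scene stay as the last step left them, time stands still between calls to the robot, and variables do not carry over. Pictures are saved under pics/ and viewed, about 8 in all and at most 12, crops included, and the job is handed in when it is done.

Besides the shell and the picture viewer there is one more tool, called by a JSON object that holds its "api" and its "payload", one argument or row to a line. drive_tool: Moves the arm, as the interface text tells. Its arguments: {"type":"object","properties":{"commands":{"type":"array","items":{"type":"array","items":{"type":"array","items":{"type":"number"}}}},"grip_force":{"type":"number"}},"required":["commands"]}

```bash
ls; mkdir -p pics; cat > h.py <<'E'
import numpy as np, cv2
from station import state, grab_frame, job_done
from scipy.spatial.transform import Rotation as Ro
def ray(f,u,v):
    k=f["k1"]; d=cv2.undistortPoints(np.array([[[u,v]]],float),np.array(f["mtx"]),np.array([k,0,0,0,0.]))[0,0]
    R=np.array(f["R"]);t=np.array(f["t"])
    return -R.T@t, R.T@np.array([d[0],d[1],1])
def onz(f,u,v,z):
    c,d=ray(f,u,v); return c+d*(z-c[2])/d[2]
def proj(f,X):
    R=np.array(f["R"]);t=np.array(f["t"])
    p,_=cv2.projectPoints(np.atleast_2d(np.array(X,float)),cv2.Rodrigues(R)[0],t,np.array(f["mtx"]),np.array([f["k1"],0,0,0,0.]))
    return p[:,0]
def save(f,n): cv2.imwrite("pics/"+n,np.ascontiguousarray(f["pixels"][:,:,::-1]))
E
python3 - <<'E'
from h import *
for n in("top","side"):
    f=grab_frame(n); save(f,n+"0.png"); np.save(n+"0.npy",f,allow_pickle=True)
    print(n,-np.array(f["R"]).T@f["t"],f["R"],f["k1"],f["mtx"])
print(state())
E
```

```text
pics
top [ 0.38416149 -0.03719685  1.45127671] [[-0.00483639 -0.99998455  0.00273928]
 [-0.99196544  0.00445127 -0.12643085]
 [ 0.12641671 -0.00332874 -0.99197164]] -0.046203542944055494 [[463.4984592    0.         325.65836734]
 [  0.         463.4984592  240.85477058]
 [  0.           0.           1.        ]]
side [ 0.24774198 -1.04974585  1.19009466] [[ 0.96181682 -0.27360795 -0.00686314]
 [-0.19872098 -0.68088388 -0.70491639]
 [ 0.18819773  0.67936428 -0.70925721]] -0.13208170749861262 [[589.38670836   0.         317.81268778]
 [  0.         589.38670836 244.79376249]
 [  0.           0.           1.        ]]
{'t': 0.1, 'qpos': array([ 1.15630845e+00,  3.08937144e-01,  1.63509540e+00,  9.96658255e-06,
        1.19968188e+00, -6.96875328e-02]), 'qvel': array([ 7.77751566e-05, -2.57356190e-03, -3.47892597e-03, -7.82128020e-05,
       -2.72305178e-03,  8.08798759e-05]), 'tau': array([-9.15080418e-04, -4.16396070e+01, -2.77647632e+01, -7.01290742e-05,
        3.86123895e-03, -1.45615547e-05]), 'tool_pos': array([0.21098587, 0.58755996, 0.25513267]), 'eef_rot': array([ 0.12057605,  0.69680694, -0.12203105,  0.6964409 ]), 'ft_force': array([0.78053672, 0.23451242, 0.22900205]), 'moment': array([ 0.02011951,  0.0277175 , -0.02750789]), 'opening': 0.08540863129841453}
```

View pics/top0.png

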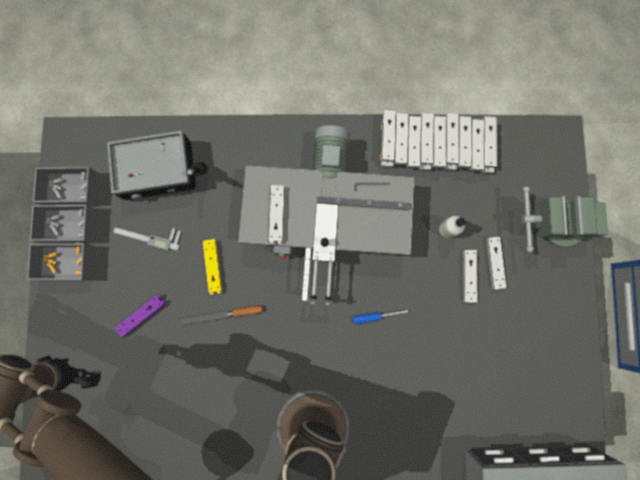

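View pics/side0.png

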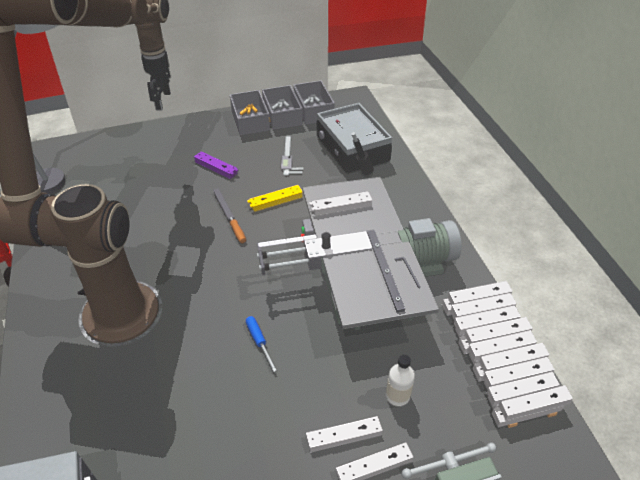

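The pictures show the target bar on the outfeed table at top (277,213) and side (341,203). These could be taken for it: yellow bar (212,266), purple bar (140,314), done bars (470,275) and (497,262), the stack of bars at the back (440,140), and the guard plate (326,230). I choose (277,213). The knob is at top (325,242) and the fence runs from (317,199) to (411,206).

```bash
python3 - <<'E'
from h import *
T=np.load("top0.npy",allow_pickle=True).item();S=np.load("side0.npy",allow_pickle=True).item()
a=cv2.resize(T["pixels"][150:310,232:422],None,fx=4,fy=4,interpolation=cv2.INTER_CUBIC)[:600]
b=cv2.resize(S["pixels"][170:320,240:440],None,fx=4,fy=4,interpolation=cv2.INTER_CUBIC)
cv2.imwrite("pics/ct.png",a[:,:,::-1]);cv2.imwrite("pics/cs.png",b[:,:,::-1])
# bar mask
for f,(x0,x1,y0,y1),z in((T,(262,292,175,250),.144),(S,(300,380,180,222),.144)):
    g=f["pixels"].min(2); m=np.zeros_like(g); m[y0:y1,x0:x1]=(g[y0:y1,x0:x1]>185)
    c=max(cv2.findContours(m,0,cv2.CHAIN_APPROX_NONE)[0],key=cv2.contourArea)
    r=cv2.minAreaRect(c); P=np.array([onz(f,*p,z) for p in cv2.boxPoints(r)]); print(r,"\n",P.round(4),"side",[np.linalg.norm(P[i]-P[i-1]).round(4) for i in range(2)],P.mean(0).round(4))
# table mask top
h=T["pixels"].astype(int); 
# knob: dark blob near
for f,(x0,x1,y0,y1) in((T,(316,334,232,254)),(S,(314,336,226,262))):
    g=f["pixels"].max(2); m=np.zeros_like(g); m[y0:y1,x0:x1]=(g[y0:y1,x0:x1]<60)
    n,l,st,ce=cv2.connectedComponentsWithStats(m); print("knob",st[1:],ce[1:])
E
```

```text
((275.8803405761719, 213.6107940673828), (11.875835418701172, 57.11162185668945), 2.2025980949401855) 
 [[0.5484 0.12   0.144 ]
 [0.7147 0.1155 0.144 ]
 [0.7131 0.0812 0.144 ]
 [0.547  0.0862 0.144 ]] side [np.float64(0.0338), np.float64(0.1663)] [0.6308 0.1007 0.144 ]
((340.0550537109375, 200.3165283203125), (9.894952774047852, 62.111175537109375), 80.13418579101562) 
 [[0.5474 0.1208 0.144 ]
 [0.7213 0.1167 0.144 ]
 [0.712  0.0766 0.144 ]
 [0.5413 0.0814 0.144 ]] side [np.float64(0.0399), np.float64(0.174)] [0.6305 0.0989 0.144 ]
knob [[322 239   6   7  30]] [[324.5 242. ]]
knob [[323 245   1   1   1]
 [329 246   1   1   1]] [[323. 245.]
 [329. 246.]]
```

View pics/ct.png

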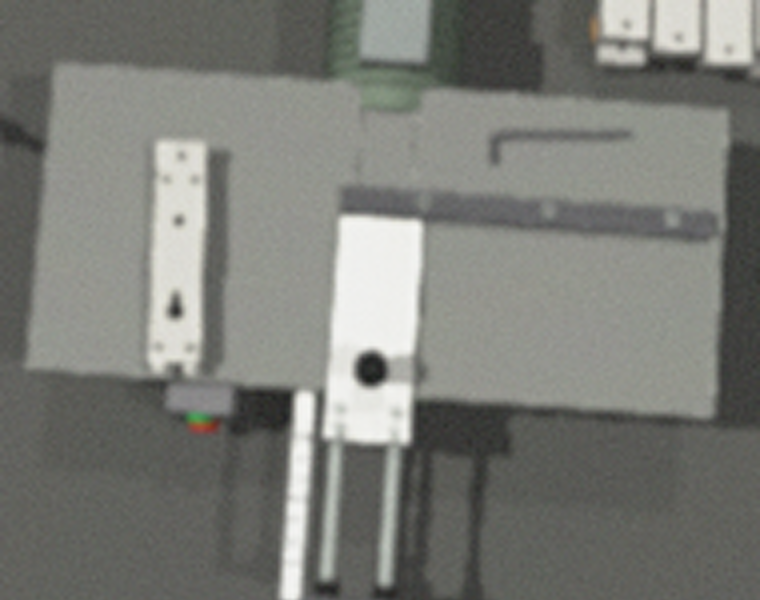

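View pics/cs.png

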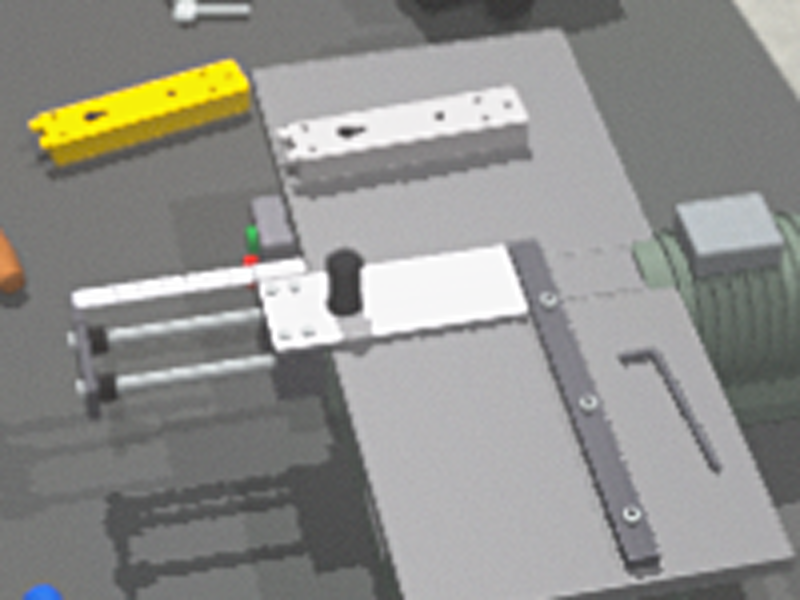

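The crops show the bar as white, with keyhole and two tabs at its near (robot-side) end, crop (175,370); the plain end is far, at (181,145). The tabs therefore point towards the robot, so the turn is 90° clockwise seen from above. Next I measure the machine pose from the table corners and the knob.

```bash
python3 - <<'E'
from h import *
T=np.load("top0.npy",allow_pickle=True).item();S=np.load("side0.npy",allow_pickle=True).item()
def fit(A,B): # A machine xy -> B world xy
    a=A-A.mean(0);b=B-B.mean(0); th=np.arctan2((a[:,0]*b[:,1]-a[:,1]*b[:,0]).sum(),(a*b).sum())
    R=np.array([[np.cos(th),-np.sin(th)],[np.sin(th),np.cos(th)]]); o=B.mean(0)-R@A.mean(0)
    return th,o,(B-o-A@R.T)
ct=lambda u,v:((u+.5)/4-.5+232,(v+.5)/4-.5+150)
cs=lambda u,v:((u+.5)/4-.5+240,(v+.5)/4-.5+170)
M=[(.160,.250),(.160,-.250),(-.070,-.250),(-.070,.250)]
# refine corners in top: line fits of the table-edge via mask
g=cv2.GaussianBlur(T["pixels"],(3,3),0).astype(int).mean(2)
def edge(p,q,f=T,g=g,n=40,w=4):
    p=np.array(p);q=np.array(q);d=(q-p)/np.linalg.norm(q-p);nn=np.array([-d[1],d[0]]);pts=[]
    for s in np.linspace(.06,.94,n):
        c=p+s*(q-p); k=np.arange(-w,w+.01,.25); l=c+k[:,None]*nn
        v=cv2.remap(g.astype(np.float32),l[:,0].astype(np.float32)[None],l[:,1].astype(np.float32)[None],1)[0]
        dv=np.abs(np.gradient(v)); 
        if dv.max()>2.: pts.append(c+k[dv.argmax()]*nn)
    vx,vy,x,y=cv2.fitLine(np.array(pts,np.float32),cv2.DIST_HUBER,0,.01,.01).ravel(); return np.array([x,y]),np.array([vx,vy])
C=[ct(54,63),ct(728,108),ct(715,417),ct(27,369)]
L=[edge(C[i],C[(i+1)%4]) for i in range(4)]
def X(a,b): s=np.linalg.solve(np.c_[a[1],-b[1]],b[0]-a[0]); return a[0]+s[0]*a[1]
D=[X(L[i-1],L[i]) for i in range(4)]
print(np.array(C).round(1).tolist(),np.array(D).round(1).tolist())
for n,CC in(("hand",C),("edges",D)):
    th,o,r=fit(np.array(M),np.array([onz(T,*c,.12)[:2] for c in CC])); print(n,th,o,"res",r.round(4).tolist())
R=np.array([[np.cos(th),-np.sin(th)],[np.sin(th),np.cos(th)]])
W=lambda x,y,z:np.r_[o+R@[x,y],z]
m=lambda p:(R.T@(p[:2]-o)).round(4)
c=[cs(563,28),cs(255,70),cs(793,553)]
th2,o2,r2=fit(np.array([M[0],M[3],M[1]]),np.array([onz(S,*q,.12)[:2] for q in c])); print("side",th2,o2,r2.round(4).tolist())
print("knob top",m(onz(T,324.7,242.1,.165)), "side top px, expected",proj(S,[W(-.055,0,.167),W(-.055,0,.127)]))
print("fence front px(crop) expected", [((proj(T,[W(.06,y,.130)])[0]-[232,150]+.5)*4-.5).round(1).tolist() for y in(.03,-.24)])
# bar lines: left and right long edges, top view at z .144; right edge lit top vs. side face
P=[ct(155,142),ct(207,142),ct(200,373),ct(148,365)]
for i,j in((0,3),(1,2)):
    l=edge(P[i],P[j],w=2.5); a=onz(T,*(l[0]-25*l[1]),.144);b=onz(T,*(l[0]+25*l[1]),.144); d=b-a; print("bar edge",a.round(4),b.round(4),"ang",np.degrees(np.arctan2(d[1],d[0])),"mach",m(a),m(b))
l=edge(P[0],P[1],w=3);print("plain end mid",onz(T,*l[0],.144).round(4),m(onz(T,*l[0],.144)))
s=state();print(Ro.from_quat(s["eef_rot"]).as_matrix().round(3))
E
```

```text
[[245.1, 165.4], [413.6, 176.6], [410.4, 253.9], [238.4, 241.9]] [[245.1999969482422, 164.5], [414.0, 176.6999969482422], [410.0, 254.39999389648438], [237.8000030517578, 241.60000610351562]]
hand -0.07282302042478148 [ 0.60292446 -0.04220526] res [[-0.0003, 0.0004], [-0.0002, 0.0005], [-0.0001, 0.0], [0.0007, -0.0009]]
edges -0.07840499426014123 [ 0.60333527 -0.04157847] res [[0.0007, 0.0007], [0.0006, -0.0004], [-0.0008, -0.0], [-0.0004, -0.0003]]
side -0.0784564097704766 [ 0.60394091 -0.04335597] [[-0.0009, -0.0009], [0.0018, -0.0025], [-0.0008, 0.0033]]
knob top [-0.0588 -0.0018] side top px, expected [[325.54133651 233.58893097]
 [325.50334992 244.89091379]]
fence front px(crop) expected [[340.6, 210.8], [711.3, 238.1]]
bar edge [0.5619 0.1211 0.144 ] [0.7075 0.1166 0.144 ] ang -1.76498324890757 mach [-0.054   0.1589] [0.0915 0.1658]
bar edge [0.544  0.0841 0.144 ] [0.689 0.079 0.144] ang -2.038986545415156 mach [-0.069   0.1207] [0.076  0.1269]
plain end mid [0.716  0.0977 0.144 ] [0.1014 0.1477]
[[-0.001  0.338  0.941]
 [-0.002  0.941 -0.338]
 [-1.    -0.002 -0.   ]]
```

Machine pose: origin about (0.603, -0.042), yaw about -4.4°, and the two views agree to about 2 mm. Bar centre is (0.635, 0.100) with its axis at -1.9°, so it is graspable. Moving above it now.

{"api": "drive_tool", "payload": {
  "commands": [
    [[0, 0, 0, 0, -19.8, 35.2, 85], [0, 0, 0, 0, -19.8, 35.2, 85], [0, 0, 0, 0, -19.8, 35.2, 85], [0, 0, 0, 0, -19.8, 35.2, 85], [0, 0, 0, 0, -19.8, 35.2, 85], [0, 0, 0, 0, -19.8, 35.2, 85], [0, 0, 0, 0, -19.8, 35.2, 85], [0, 0, 0, 0, -19.8, 35.2, 85], [0, 0, 0, 0, -19.8, 35.2, 85], [0, 0, 0, 0, -19.8, 35.2, 85], [0, 0, 0, 0, -19.8, 35.2, 85], [0, 0, 0, 0, -19.8, 35.2, 85], [0, 0, 0, 0, -19.8, 35.2, 85], [0, 0, 0, 0, -19.8, 35.2, 85], [0, 0, 0, 0, -19.8, 35.2, 85], [0, 0, 0, 0, -19.8, 35.2, 85], [-6, 0, 0, 0, 0, 0, 85], [-6, 0, 0, 0, 0, 0, 85], [-6, 0, 0, 0, 0, 0, 85], [0, 0, 0, 0, 0, 0, 85]]
  ],
  "grip_force": 40
}}

```text
t: 2.1
tool_pos: [0.6339, 0.0994, 0.2555]
eef_rot: [0.011, 0.708, -0.011, 0.707]
ft_force: [0.7, 0.6, -0.2]
opening: 0.0847
```

{"api": "drive_tool", "payload": {
  "commands": [
    [[0, 0, 0, 25, 0, 0, 85], [0, 0, 0, 25, 0, 0, 85], [0, 0, 0, 20, 0, 0, 85], [0, 0, 0, 15, 0, 0, 85], [0, 0, 0, 10, 0, 0, 85], [0, 0, 0, 4, 0, 0, 85], [0, 0, 0, 0, 0, 0, 85], [0, 0, 0, 0, 0, 0, 60], [0, 0, 0, 0, 0, 0, 45], [0, 0, 0, 0, 0, 0, 38], [0, 0, 0, 0, 0, 0, 33], [0, 0, 0, 0, 0, 0, 20], [0, 0, 0, 0, 0, 0, 20], [0, 0, 0, 0, 0, 0, 20], [0, 0, 0, 0, 0, 0, 20]]
  ]
}}

```text
t: 3.6
tool_pos: [0.635, 0.0999, 0.1584]
eef_rot: [0.011, 0.706, -0.011, 0.708]
ft_force: [-1.1, 0.6, 5.6]
opening: 0.0349
```

```bash
python3 - <<'E'
from h import *
print(state())
f=grab_frame("side"); cv2.imwrite("pics/g1.png",cv2.resize(f["pixels"][120:270,240:440],None,fx=4,fy=4,interpolation=2)[:,:,::-1])
E
```

```text
{'t': 3.6, 'qpos': array([ 8.82126737e-02,  4.41989378e-01,  1.66240485e+00,  1.85787423e-04,
        1.03538815e+00, -1.45201762e+00]), 'qvel': array([-0.00061061,  0.00011754,  0.00078486,  0.00101576,  0.00143808,
       -0.00134061]), 'tau': array([-3.72950211e-01, -4.12785637e+01, -2.31228840e+01, -1.30829411e-01,
       -1.55658438e-01, -1.00393957e-02]), 'tool_pos': array([0.63497498, 0.09987527, 0.15839276]), 'eef_rot': array([ 0.0109621 ,  0.70639263, -0.01071741,  0.70765416]), 'ft_force': array([-1.12920142,  0.55890441,  5.63600195]), 'moment': array([ 0.07795816,  0.13335016, -0.01787062]), 'opening': 0.03486159455124047}
```

View pics/g1.png

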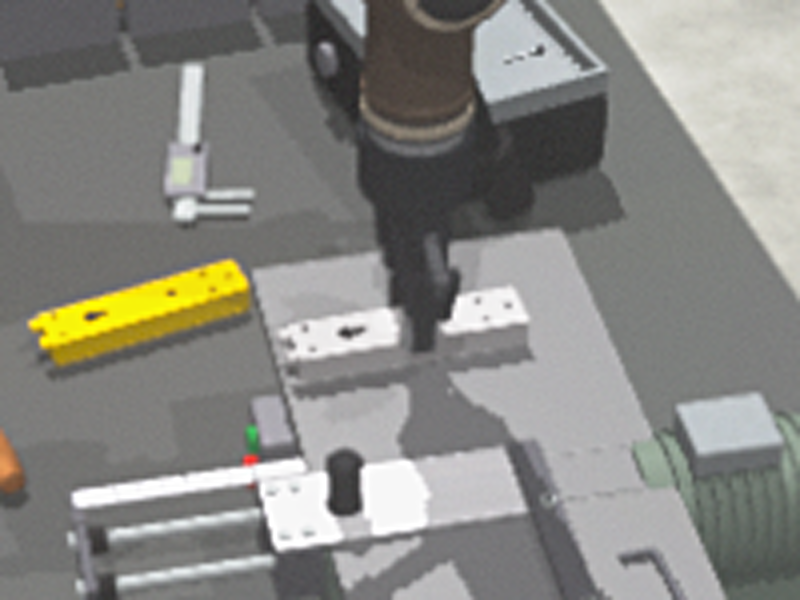

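The bar is gripped at mid length, opening 35 mm, with the fingertips well above fence height. I will lift it, carry it over and turn it.

{"api": "drive_tool", "payload": {
  "commands": [
    [[0, 0, 0, -10, 0, 0, 20], [0, 0, 0, -20, 0, 0, 20], [0, 0, 0, -25, 0, 0, 20], [0, 0, 0, -25, 0, 0, 20], [0, 0, 0, 0, -10, 0, 20], [0, 0, 0, 0, -27, 0, 20], [0, 0, 0, 0, -35, 0, 20], [0, 0, 0, 0, -35, 0, 20], [0, 0, 0, 0, -35, 0, 20], [0, 0, 0, 0, -35, 0, 20], [0, 0, 0, 0, -35, 0, 20], [0, 0, 0, 0, -35, 0, 20], [0, 0, 0, 0, -25, 0, 20], [0, 0, 0, 0, -15, 0, 20], [0, 0, 0, 0, 0, 0, 20]]
  ]
}}

```text
t: 5.15
tool_pos: [0.6241, -0.1892, 0.2354]
eef_rot: [0.012, 0.708, -0.012, 0.706]
ft_force: [0.6, -0.3, -3.5]
opening: 0.0345
```

{"api": "drive_tool", "payload": {
  "commands": [
    [[4, 0, 0, 0, 0, 0, 20], [8, 0, 0, 0, 0, 0, 20], [8, 0, 0, 0, 0, 0, 20], [8, 0, 0, 0, 0, 0, 20], [8, 0, 0, 0, 0, 0, 20], [8, 0, 0, 0, 0, 0, 20], [8, 0, 0, 0, 0, 0, 20], [8, 0, 0, 0, 0, 0, 20], [8, 0, 0, 0, 0, 0, 20], [8, 0, 0, 0, 0, 0, 20], [8, 0, 0, 0, 0, 0, 20], [5, 0, 0, 0, 0, 0, 20], [3.6, 0, 0, 0, 0, 0, 20], [0, 0, 0, 0, 0, 0, 20], [0, 0, 0, 0, 0, 0, 20], [0, 0, 0, 0, 0, 0, 20]]
  ]
}}

```text
t: 6.75
tool_pos: [0.6254, -0.1864, 0.2369]
eef_rot: [-0.518, -0.481, 0.518, -0.481]
ft_force: [-0.8, 0.1, -2.6]
opening: 0.0348
```

```bash
python3 - <<'E'
from h import *
s=state();print(s["t"],s["tool_pos"],s["ft_force"],s["opening"]);R=Ro.from_quat(s["eef_rot"]).as_matrix();print(R.round(4),np.degrees(np.arctan2(R[1,1],R[0,1])))
f=grab_frame("top"); cv2.imwrite("pics/g2.png",cv2.resize(f["pixels"][150:310,232:432],None,fx=3,fy=3,interpolation=2)[:,:,::-1])
f=grab_frame("side"); cv2.imwrite("pics/g3.png",cv2.resize(f["pixels"][150:310,262:462],None,fx=3,fy=3,interpolation=2)[:,:,::-1])
a=cv2.imread("pics/g3.png");b=cv2.imread("pics/g2.png");cv2.imwrite("pics/g4.png",cv2.resize(np.hstack([b,a]),(800,320)))
E
```

```text
6.75 [ 0.6253534  -0.18639773  0.23692581] [-0.82872201  0.05774726 -2.55255511] 0.03477662712386758
[[-6.000e-04  9.972e-01 -7.430e-02]
 [ 4.000e-04 -7.430e-02 -9.972e-01]
 [-1.000e+00 -6.000e-04 -4.000e-04]] -4.2595054129047085
```

View pics/g4.png

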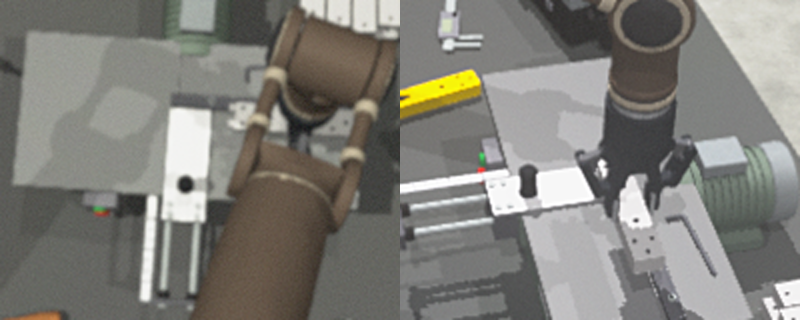

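The pictures show the bar held over the infeed table with its tabs towards the guard. In the left panel the tabs are at about (232,115); the side panel agrees. I lower it to just above the table, about 8 mm short of the fence.

{"api": "drive_tool", "payload": {
  "commands": [
    [[0, 0, 0, 15, 0, 0, 20], [0, 0, 0, 20, 0, 0, 20], [0, 0, 0, 15, 0, 0, 20], [0, 0, 0, 10, 0, 0, 20], [0, 0, 0, 8, 0, 0, 20], [0, 0, 0, 4, 0, 0, 20], [0, 0, 0, 3, 0, 0, 20], [0, 0, 0, 0, 0, 0, 20], [0, 0, 0, 0, 0, 0, 20]]
  ]
}}

```text
t: 7.75
tool_pos: [0.6259, -0.1874, 0.163]
eef_rot: [0.519, 0.48, -0.518, 0.481]
ft_force: [-1.1, -0.3, -2.7]
opening: 0.035
```

{"api": "drive_tool", "payload": {
  "commands": [
    [[0, 0, 0, 1, 0, 0, 20], [0, 0, 0, 0, 1, 0, 20], [0, 0, 0, 0, 1, 0, 20], [0, 0, 0, 0, 1, 0, 20], [0, 0, 0, 0, 1, 0, 20], [0, 0, 0, 0, 0, 0, 20], [0, 0, 0, 0, 0, 0, 20]]
  ]
}}

```text
t: 8.45
tool_pos: [0.6295, -0.1875, 0.1612]
eef_rot: [-0.519, -0.481, 0.519, -0.481]
ft_force: [-0.7, -0.8, -2.7]
opening: 0.0351
```

{"api": "drive_tool", "payload": {
  "commands": [
    [[0, 0, 0, 1, 1, 0, 20], [0, 0, 0, 0.5, 1, 0, 20], [0, 0, 0, 0, 1, 0, 20], [0, 0, 0, 0, 0, 0, 20], [0, 0, 0, 0, 0, 0, 20]]
  ]
}}

```text
t: 8.95
tool_pos: [0.6325, -0.1877, 0.1598]
eef_rot: [0.519, 0.481, -0.519, 0.481]
ft_force: [-0.6, -0.1, -2.4]
opening: 0.0349
```

{"api": "drive_tool", "payload": {
  "commands": [
    [[0, 0, 0, 0, 0.7, 0, 20], [0, 0, 0, 0, 0.7, 0, 20], [0, 0, 0, 0, 0, 0, 20], [0, 0, 0, 0, 0, 0, 20]]
  ]
}}

```text
t: 9.35
tool_pos: [0.6332, -0.1877, 0.1596]
eef_rot: [-0.518, -0.481, 0.519, -0.48]
ft_force: [-2.8, -0.0, -1.6]
opening: 0.0348
```

The fence contact shows in the force at x = 0.633, where 0.634 was predicted. I press lightly to square the bar, seat it, and let go.

{"api": "drive_tool", "payload": {
  "commands": [
    [[0, 0, 0, 0, 0.6, 0, 20], [0, 0, 0, 0, 0.6, 0, 20], [0, 0, 0, 0.7, 0, 0, 20], [0, 0, 0, 0.7, 0, 0, 20], [0, 0, 0, 0, 0, 0, 20], [0, 0, 0, 0, 0, 0, 20]]
  ]
}}

```text
t: 9.95
tool_pos: [0.6333, -0.1877, 0.1585]
eef_rot: [-0.518, -0.482, 0.52, -0.479]
ft_force: [-6.1, 0.7, 0.8]
opening: 0.0348
```

{"api": "drive_tool", "payload": {
  "commands": [
    [[0, 0, 0, 0, 0, 0, 38], [0, 0, 0, 0, 0, 0, 42], [0, 0, 0, 0, 0, 0, 50], [0, 0, 0, 0, 0, 0, 60], [0, 0, 0, 0, 0, 0, 60], [0, 0, 0, -10, 0, 0, 60], [0, 0, 0, -20, 0, 0, 60], [0, 0, 0, -30, 0, 0, 60], [0, 0, 0, -30, 0, 0, 60], [0, 0, 0, 0, 0, -45, 60], [0, 0, 0, 0, 0, -45, 60], [0, 0, 0, 0, 0, -45, 60], [0, 0, 0, 0, 0, -45, 60], [0, 0, 0, 0, -40, 0, 60], [0, 0, 0, 0, -40, 0, 60], [0, 0, 0, 0, -20, 0, 60], [0, 0, 0, 0, 0, 0, 60]]
  ]
}}

```text
t: 11.65
tool_pos: [0.5467, -0.0002, 0.2489]
eef_rot: [-0.518, -0.481, 0.519, -0.481]
ft_force: [-1.1, 0.3, -0.5]
opening: 0.0602
```

```bash
python3 - <<'E'
from h import *
s=state();print(s["t"],s["tool_pos"],s["ft_force"],s["opening"])
for n in("top","side"):
    f=grab_frame(n); save(f,n+"1.png"); np.save(n+"1.npy",f,allow_pickle=True)
a=cv2.imread("pics/top1.png")[160:280,260:430];b=cv2.imread("pics/side1.png")[220:340,300:450]
cv2.imwrite("pics/r1.png",np.hstack([cv2.resize(a,None,fx=2.5,fy=2.5,interpolation=2),cv2.resize(b,None,fx=2.5,fy=2.5,interpolation=2)]))
E
```

```text
11.65 [ 5.46724016e-01 -1.76169240e-04  2.48889844e-01] [-1.1350524   0.25755654 -0.47327921] 0.060206459647912075
```

View pics/r1.png

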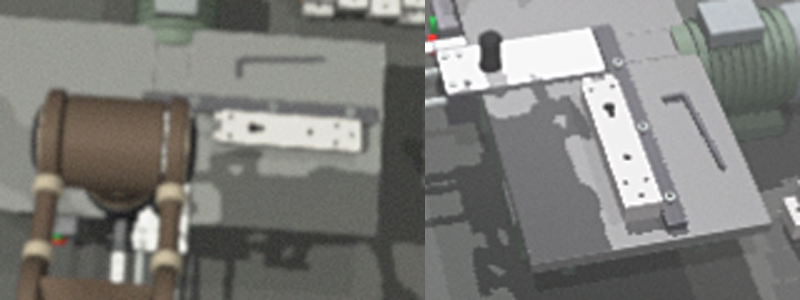

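The bar lies flat along the fence with its tabs towards the guard: left panel (218,130), right panel (590,90). Now I check its numbers.

```bash
python3 - <<'E'
from h import *
T=np.load("top1.npy",allow_pickle=True).item();S=np.load("side1.npy",allow_pickle=True).item()
th=-.077;o=np.array([.603,-.042]);R=np.array([[np.cos(th),-np.sin(th)],[np.sin(th),np.cos(th)]])
m=lambda p:(R.T@(p[:2]-o))
for f,(x0,x1,y0,y1) in((T,(342,410,195,228)),(S,(358,410,248,305))):
    g=f["pixels"].min(2); k=np.zeros_like(g); k[y0:y1,x0:x1]=(g[y0:y1,x0:x1]>185)
    c=max(cv2.findContours(k,0,cv2.CHAIN_APPROX_NONE)[0],key=cv2.contourArea)
    q=np.array([m(onz(f,*p[0],.144)) for p in c],np.float32); r=cv2.minAreaRect(q); print(r, cv2.boxPoints(r).round(4).tolist())
W=lambda x,y,z:np.r_[o+R@[x,y],z]
print("knob world",W(-.055,0,.15))
E
```

```text
((0.04253918677568436, -0.1373620331287384), (0.16556283831596375, 0.03419605642557144), 89.90043640136719) [[0.025299999862909317, -0.22010000050067902], [0.05950000137090683, -0.22020000219345093], [0.05979999899864197, -0.05460000038146973], [0.025599999353289604, -0.05460000038146973]]
((0.04218672588467598, -0.1392645239830017), (0.03670153394341469, 0.1667008250951767), 0.09302030503749847) [[0.02370000071823597, -0.05590000003576279], [0.024000000208616257, -0.22259999811649323], [0.06069999933242798, -0.22259999811649323], [0.06040000170469284, -0.05590000003576279]]
knob world [ 0.54816297 -0.03776918  0.15      ]
```

Both views give bar x about 42.3 mm at both ends and tab tips at y about -55 mm, so step 1 is met. The knob is at about (0.548, -0.038). With the jaws already along machine x, I can grip it front and back without turning.

{"api": "drive_tool", "payload": {
  "commands": [
    [[0, 0, 0, 0, 1, 13, 60], [0, 0, 0, 0, 1, 13, 60], [0, 0, 0, 0, 1, 12, 60], [0, 0, 0, 20, 0, 0, 60], [0, 0, 0, 20, 0, 0, 60], [0, 0, 0, 20, 0, 0, 60], [0, 0, 0, 15, 0, 0, 60], [0, 0, 0, 10, 0, 0, 60], [0, 0, 0, 5, 0, 0, 60], [0, 0, 0, 0, 0, 0, 60], [0, 0, 0, 0, 0, 0, 60]]
  ],
  "grip_force": 30
}}

```text
t: 12.85
tool_pos: [0.5498, -0.0391, 0.1591]
eef_rot: [0.519, 0.48, -0.518, 0.481]
ft_force: [-0.2, 0.5, -0.8]
opening: 0.06
```

{"api": "drive_tool", "payload": {
  "commands": [
    [[0, 0, 0, 0, 0, 0, 45], [0, 0, 0, 0, 0, 0, 35], [0, 0, 0, 0, 0, 0, 30], [0, 0, 0, 0, 0, 0, 26], [0, 0, 0, 0, 0, 0, 23], [0, 0, 0, 0, 0, 0, 20], [0, 0, 0, 0, 0, 0, 10], [0, 0, 0, 0, 0, 0, 10], [0, 0, 0, 0, 0, 0, 10]]
  ]
}}

```text
t: 13.75
tool_pos: [0.5472, -0.0387, 0.1583]
eef_rot: [-0.517, -0.482, 0.52, -0.479]
ft_force: [-5.7, 0.4, 5.0]
opening: 0.022
```

The knob is gripped (22 mm). I pull along the machine's -x, and will check before the last part.

{"api": "drive_tool", "payload": {
  "commands": [
    [[0, 0, 0, 0, -2, 0, 10], [0, 0, 0, 0, -5, 0, 10], [0, 0, 0, 0, -5, 0, 10], [0, 0, 0, 0, -5, 0, 10], [0, 0, 0, 0, -5, 0, 10], [0, 0, 0, 0, -5, 0, 10], [0, 0, 0, 0, -5, 0, 10], [0, 0, 0, 0, -4, 0, 10], [0, 0, 0, 0, -3, 0, 10], [0, 0, 0, 0, 0, 0, 10], [0, 0, 0, 0, 0, 0, 10]]
  ],
  "grip_force": 50
}}

```text
t: 14.85
tool_pos: [0.5133, -0.0362, 0.1585]
eef_rot: [0.521, 0.478, -0.517, 0.483]
ft_force: [9.6, 0.1, -7.6]
opening: 0.0217
```

The pull force of 9.6 N matches the spring at 34 mm travel (4.5 + 5.1 N). About 11 mm remains.

{"api": "drive_tool", "payload": {
  "commands": [
    [[0, 0, 0, 0, -4, 0, 10], [0, 0, 0, 0, -4, 0, 10], [0, 0, 0, 0, -3.5, 0, 10], [0, 0, 0, 0, 0, 0, 10], [0, 0, 0, 0, 0, 0, 10], [0, 0, 0, 0, 0, 0, 10], [0, 0, 0, 0, 0, 0, 10], [0, 0, 0, 0, 0, 0, 10], [0, 0, 0, 0, 0, 0, 10]]
  ]
}}

```text
t: 15.75
tool_pos: [0.5025, -0.0354, 0.1585]
eef_rot: [0.521, 0.478, -0.516, 0.483]
ft_force: [9.4, 0.7, -8.1]
opening: 0.0215
```

```bash
python3 - <<'E'
from h import *
s=state();print(s["t"],s["tool_pos"],s["ft_force"],s["opening"])
f=grab_frame("side"); save(f,"side2.png"); np.save("side2.npy",f,allow_pickle=True)
cv2.imwrite("pics/r2.png",cv2.resize(f["pixels"][210:310,250:410],None,fx=5,fy=5,interpolation=2)[:,:,::-1])
th=-.077;o=np.array([.603,-.042]);R=np.array([[np.cos(th),-np.sin(th)],[np.sin(th),np.cos(th)]])
m=lambda p:(R.T@(p[:2]-o)).round(4)
g=f["pixels"].min(2); k=np.zeros_like(g); k[248:305,358:410]=g[248:305,358:410]>175
c=max(cv2.findContours(k,0,cv2.CHAIN_APPROX_NONE)[0],key=cv2.contourArea)
print(cv2.minAreaRect(np.array([m(onz(f,*p[0],.144)) for p in c],np.float32)))
for op in(0,.045): print(op,[((proj(f,[np.r_[o+R@[.058-op,y],.127]])[0]-[250,210]+.5)*5).round().tolist() for y in(.03,-.03)])
E
```

```text
15.75 [ 0.50249259 -0.03536152  0.15849668] [ 9.35740007  0.73094036 -8.08246985] 0.021533716899482254
((0.03589243069291115, -0.13545078039169312), (0.05112258717417717, 0.17609132826328278), 0.1276094764471054)
0 [[580.0, 106.0], [610.0, 186.0]]
0.045 [[496.0, 118.0], [524.0, 199.0]]
```

View pics/r2.png

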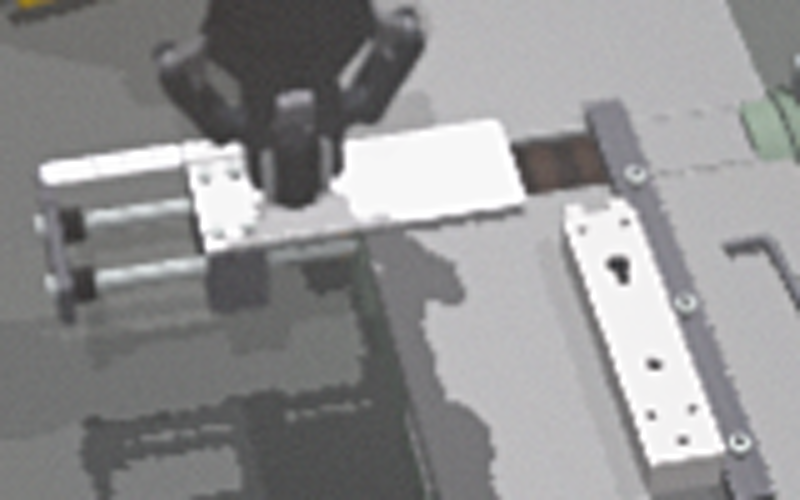

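The picture shows the guard open with its rear edge at (500,122)–(524,198). The prediction for 45 mm was (496,118)–(524,199). The bar is still along the fence. I hold a little longer, re-measure the bar and hand in.

{"api": "drive_tool", "payload": {
  "commands": [
    [[0, 0, 0, 0, 0, 0, 10], [0, 0, 0, 0, 0, 0, 10], [0, 0, 0, 0, 0, 0, 10], [0, 0, 0, 0, 0, 0, 10], [0, 0, 0, 0, 0, 0, 10], [0, 0, 0, 0, 0, 0, 10]]
  ]
}}

```text
t: 16.4
tool_pos: [0.5025, -0.0353, 0.1585]
eef_rot: [0.521, 0.478, -0.516, 0.483]
ft_force: [10.3, -0.0, -8.6]
opening: 0.0216
```

```bash
python3 - <<'E'
from h import *
s=state();print(s["t"],s["tool_pos"],s["ft_force"],s["opening"])
f=np.load("side2.npy",allow_pickle=True).item()
th=-.077;o=np.array([.603,-.042]);R=np.array([[np.cos(th),-np.sin(th)],[np.sin(th),np.cos(th)]])
m=lambda p:(R.T@(p[:2]-o))
g=f["pixels"].min(2); k=np.zeros_like(g); k[248:305,358:410]=g[248:305,358:410]>210
c=max(cv2.findContours(k,0,cv2.CHAIN_APPROX_NONE)[0],key=cv2.contourArea)
r=cv2.minAreaRect(np.array([m(onz(f,*p[0],.144)) for p in c],np.float32));print(r)
if abs(r[0][0]-.042)<.003 and abs(s["tool_pos"][0]-.5025)<.003: print("handing in",job_done())
E
```

```text
16.4 [ 0.50249316 -0.03533151  0.15846879] [ 1.02911562e+01 -4.99856649e-03 -8.61319093e+00] 0.02164955734578279
((0.042236968874931335, -0.13898012042045593), (0.03546668589115143, 0.1661345511674881), 0.09808994829654694)
the job is handed in; nothing more can be done
handing in None
```

I turned the bar 90° so its tabs point at the brush, set it on the infeed table against the fence, and let go. I then gripped the guard's knob, pulled it to about half travel, and handed in at 16.4 s still holding it.

- **Bar:** the last measurement puts its centre line at machine x 42.2 mm, within 0.1° of the fence direction. The tab tips are at about y -55 mm, roughly 25 mm from the guard.
- **Guard:** it is open about 45 mm, from the tool's travel and the plate edge in the picture. The pull was 9.4–10.3 N, a little under the 11 N expected at half travel.
- **Disagreement:** one bar check at a lower brightness threshold gave a wrong outline because it took in lit table. Repeating it with a higher threshold agreed with the earlier top and side measurements.
- **Not checked:** I did not re-measure the tools, bottle and finished bars. The arm never went near them at low height.

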